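Slide the window plate out over the end of the ledge for deburring

TASK

The aluminium plate with the rectangular window is next to be deburred. With the fingertips, push it up flush against the steel strip along the back of the ledge and slide it along that strip, out over the end of the ledge it lies nearest to, until about 40 mm of it stands out past that end; then take the hand away. Only push it, never lift or tip it, and leave the plain plate and everything else where they are.

Things in the scene. Friction and masses are not known exactly. Their poses are not given: they have to be found in the camera images.
- ledge: Fixed plywood ledge standing on the bench, 180 mm deep (its x) and 660 mm long (its y), flat top 115 mm above its origin (centre of its underside). Its +x points away from the robot, turned up to 8 degrees. A straight steel strip runs along its whole back edge: front face at ledge x = +86 mm, 15 mm above the top, 5 mm thick. Both ends (ledge y = +330 and -330 mm) and the front are open.
- window_plate: Loose bare aluminium plate lying flat on the ledge: 105 mm (its x) by 150 mm (its y), 6 mm thick, a window 45 mm (x) by 68 mm (y) through its centre; 0.14 to 0.28 kg. Origin: centre of its underside. It lies in the left (+y) or right (-y) half of the ledge, its middle 12 to 34 mm short of the strip, turned up to 8 degrees against it.
- plain_plate: Bare aluminium plate of the same outline (105 x 150 x 6 mm) without a window, lying in the other half of the ledge. Origin: centre of its underside. Not to be moved.
- union_nut: Grey plastic pipe nut, a ring of 38 mm diameter, 26 mm tall, standing on the ledge between the two plates. Origin: centre of its underside. At least 40 mm of free ledge lie between it and each plate. Not to be moved.
- file: Hand file lying on the bench between the robot and the ledge, 330 mm long, 26 mm wide, 20 mm high. Origin: underside, where blade and handle meet. Not to be moved.
- screwdriver: Screwdriver with a red handle lying on the bench between the robot and the ledge, about 200 mm long. Origin: on its underside. Not to be moved.
- squeeze_bottle: White bottle, 60 mm diameter, 150 mm tall, standing on the bench beyond one end of the ledge. Origin: centre of its underside. Not to be moved.
- blue_bin: Open blue bin, 140 x 100 x 70 mm, standing on the bench beyond the other end of the ledge. Origin: centre of its underside. Not to be moved.
- tape_roll: Roll of black tape, 100 mm diameter, 25 mm tall, on the bench behind the ledge. Origin: centre of its underside. Not to be moved.
Mind the look-alikes: they are no part of the job. Leave any yellow look-alike of the window_plate alone.

How it is judged:
By the outcome, as a careful person would: the job done as asked, in the order asked, and still so for the second after the job is handed in, with the robot touching nothing.
It also fails if it takes over 58 s, if anything falls off the work surface, if the arm or the gripper's body presses on something with over 40 N, if the wrist force passes 120 N, or if a joint passes its speed limit or range.

ROBOT

A 7-joint arm with a two-finger parallel gripper is mounted at the origin on the work surface. World frame = base frame: x ahead of the robot, y to its left, z up, the work surface at z = 0. Lengths are in m, angles in rad, forces in N, time in s.
With the tool pointing down it reaches from about 0.4 to 0.85 m from the base axis. Payload 10.4 kg.
Tool frame: the origin (TCP) lies midway between the tips of the shut fingers; the grasp point (between the pads) lies 19 mm behind it; z points along the fingers, x is the direction in which the jaws open and shut, and the axes are right-handed (so a half turn about z gives the same grasp; the last joint's range is limited). The gripper opens to 87 mm and grips with 3 to 60 N. Pads are 19 mm wide; open, the fingers measure 117 mm over their backs; the gripper's body (75 mm by 190 mm) begins 51 mm behind the grasp point.
Start: joints at [-1.369, 0.332, -0.065, 1.46, 0.022, 1.35, -0.088], TCP at [0.139, 0.609, 0.223] pointing down, gripper open.
Joint ranges: [-2.6, 2.6], [-0.5, 2.12], [-1.47, 1.34], [0.16, 2.42], [-1.27, 4.41], [0.06, 2.06], [-2.6, 2.6]. Speed limits (rad/s): [2.22, 2.22, 2.79, 2.79, 3.14, 3.14, 3.14].

INTERFACE

Orientations are given as a unit quaternion [x, y, z, w].
In Python, from bench import robot, viewer, order gives the robot as it stands.
- The arm moves only by the shell command python3 -m jog 'ROWS' [FORCE]. ROWS is JSON, one flat list of numbers, 7 for each row, row after row: the shift along the tool's x, y, z in mm, then the turn, a rotation vector about the tool's x, y, z in rad, then the opening, from 0 (shut) to 1 (fully open). A call has 1 to 20 rows; each row shifts and turns the commanded pose from where the row before left it, along the tool's axes as they then stand; what a row does not reach is not made up. A row lasts 1/12 s, in which the tool goes at most 41.7 mm and 7.16 degrees, less where a joint would pass 70% of its speed; a pose out of reach is approached as far as the arm can. A call is refused whole if a number of a shift passes 41.7 or a number of a turn 0.125, either way. A call with a gripper value outside its range is refused whole. The fingers move at their own pace and stop on an object; FORCE is the grip in N (left out, the last holds). Time passes only in rows, so rows that do not move let the fingers close. It gives the time, the measured TCP pose, the force and the opening at its end, in the units of the state.
- robot.get_obs(): the state, without advancing time (a new reading comes with each control period).
- viewer.grab_frame(name): name is "scene" or "top"; returns a dict with "color" (400x640x3 uint8, red, green, blue), "fx", "fy", "cx", "cy" (pixels), "xyz" and "rotation" of the camera in the world. Camera axes: x right, y up, looking along -z (the intrinsics and any distortion apply to the point x, -y, -z); pixel columns grow to the right and rows downward; lengths in m; the calibration is good to about 2 mm. A picture is of the moment at which its call begins. There is no depth.
- order.sign_off(): hands the job in, once; it reports no verdict.
The state is a dict: "t": time; "joint_pos": joint angles; "dq": joint speeds; "joint_efforts": joint torques, N m; "tcp_pos": TCP position; "eef_rot": TCP orientation; "force": force on the tool from outside, world axes, zero at the start; "ft_torque": the same for the moment, N m; "width": finger opening in m.
Only numpy, scipy, OpenCV 4.12 (cv2) and the standard library are available. Lean on these libraries where they do the work, as an engineer would, in place of code of your own. Each camera call takes 0.05 s, during which the arm holds its last target. There are 200 camera calls.

## Working session

There is one attempt and no reset: what is moved stays moved. The work goes in short steps, Python scripts to look and compute and a shell command to move; the robot and the scene stay as the last step left them, time stands still between calls to the robot, and variables do not carry over. Pictures are saved under pics/ and viewed, about 8 in all and at most 12, crops included, and the job is handed in when it is done.

```bash
mkdir -p pics; cat > h.py <<'E'
import numpy as np,cv2,pickle,sys
from bench import robot,viewer,order
def grab(n,tag):
    f=viewer.grab_frame(n); pickle.dump(f,open(f'{tag}.pkl','wb')); cv2.imwrite(f'pics/{tag}.png',f['color'][:,:,::-1]); return f
def load(tag): return pickle.load(open(f'{tag}.pkl','rb'))
def ray(f,u,v):
    d=np.array([(u-f['cx'])/f['fx'],-(v-f['cy'])/f['fy'],-1.]); return np.array(f['rotation']).reshape(3,3)@d
def at(f,u,v,z):
    d=ray(f,u,v);p=np.array(f['xyz']);return p+d*(z-p[2])/d[2]
def pix(f,P):
    q=np.array(f['rotation']).reshape(3,3).T@(np.array(P)-f['xyz']);return f['cx']+f['fx']*q[0]/-q[2], f['cy']-f['fy']*q[1]/-q[2]
E
python3 - <<'E'
from h import *
for n in('top','scene'):
    f=grab(n,n+'0'); print({k:v for k,v in f.items() if k!='color'})
print(robot.get_obs())
E
```

```text
{'fx': 473.89332814989183, 'fy': 473.89332814989183, 'cx': 314.1840085555569, 'cy': 200.26120756284647, 'xyz': array([ 0.32081693, -0.00948284,  1.83562014]), 'rotation': array([-0.04611592,  0.04043119,  0.71474476, -0.69669115])}
{'fx': 485.85938219630106, 'fy': 485.85938219630106, 'cx': 325.8863179497265, 'cy': 203.2140364839672, 'xyz': array([ 1.13513396, -0.97949708,  1.36291598]), 'rotation': array([0.34952288, 0.09626626, 0.2552108 , 0.89634481])}
{'t': 0.1, 'joint_pos': array([-1.36857394,  0.33283754, -0.0647151 ,  1.46085602,  0.02161761,
        1.34991904, -0.08845053]), 'dq': array([ 0.00038255, -0.00117584,  0.00096132, -0.00046586, -0.00155765,
       -0.0011719 , -0.00026902]), 'joint_efforts': array([ 1.93487940e-03, -6.24538636e+01,  2.49485811e-02, -3.90719032e+01,
       -6.14179345e-02,  3.65773367e-02,  1.27380863e-04]), 'tcp_pos': array([0.13925536, 0.60892523, 0.22181615]), 'eef_rot': array([ 7.81936084e-01,  6.23358262e-01, -4.94265912e-04,  4.40176263e-04]), 'force': array([-0.11938164,  0.32238256,  0.03113691]), 'ft_torque': array([ 0.03408169,  0.04805574, -0.06799857]), 'width': 0.08696337782841972}
```

View pics/top0.png

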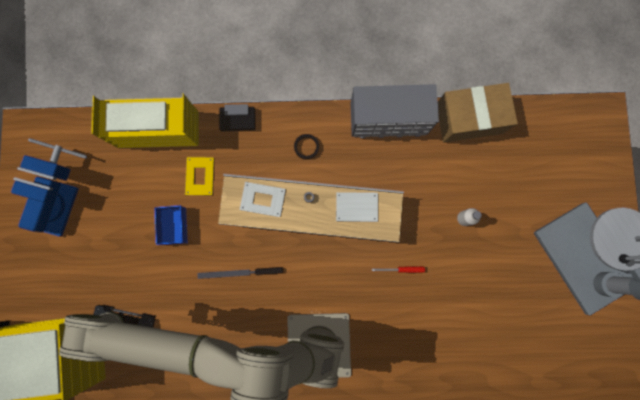

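View pics/scene0.png

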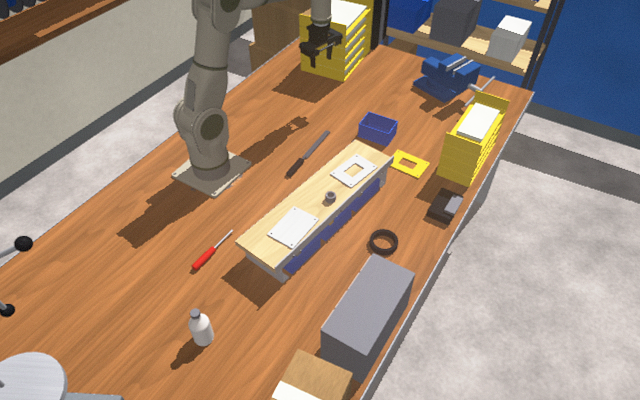

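The ledge runs from (220,200) to (403,215). Two things have a window:
- The grey-white plate at (262,199), on the ledge's left half.
- The yellow one at (200,176), on the bench. This is the look-alike.

The aluminium plate on the ledge fits the description, and its nearest end is the left one (+y). I'll confirm it in an enlarged crop.

```bash
sed -i "s/np.array(f\['rotation'\]).reshape(3,3)/Rot.from_quat(f['rotation']).as_matrix()/; 1a from scipy.spatial.transform import Rotation as Rot" h.py
python3 - <<'E'
from h import *
f=load('top0');c=f['color'][165:250,210:310,::-1]
cv2.imwrite('pics/crop1.png',cv2.resize(c,None,fx=7,fy=7,interpolation=cv2.INTER_CUBIC))
c=f['color'][170:250,300:420,::-1]
cv2.imwrite('pics/crop2.png',cv2.resize(c,None,fx=6,fy=6,interpolation=cv2.INTER_CUBIC))
print(at(f,262,199,.12),at(f,357,206,.12))
E
```

```text
[0.54178432 0.19213077 0.12      ] [ 0.50704308 -0.15355419  0.12      ]
```

View pics/crop1.png

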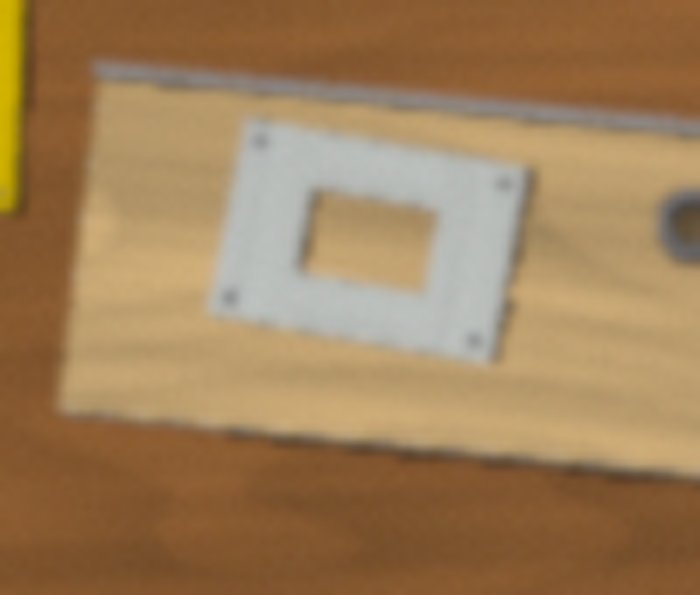

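View pics/crop2.png

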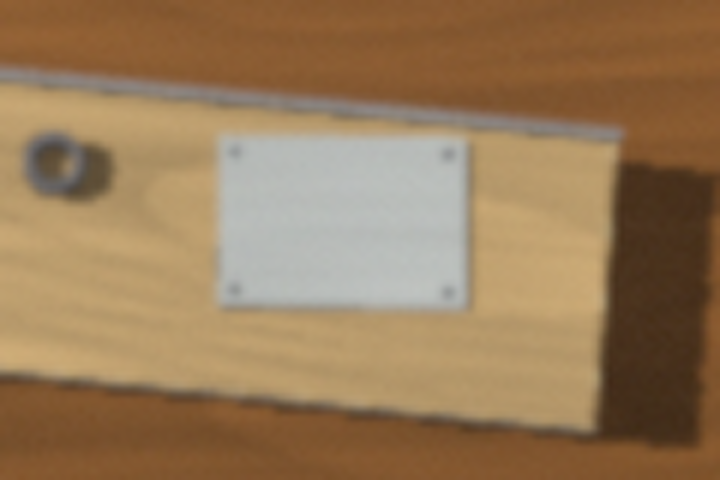

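```bash
cat >> h.py <<'E'
def fit(f,pts,z,sc,ou,ov): return np.array([at(f,(x+.5)/sc-.5+ou,(y+.5)/sc-.5+ov,z) for x,y in pts])
def goal(p,yaw):
    "shift in the tool's axes (mm) now, and turn about tool z (rad) so tool x points along world yaw"
    o=robot.get_obs();R=Rot.from_quat(o['eef_rot']).as_matrix()
    G=np.c_[[np.cos(yaw),np.sin(yaw),0],[np.sin(yaw),-np.cos(yaw),0],[0,0,-1]]
    print('shift',np.round(R.T@(np.array(p)-o['tcp_pos'])*1000,1),'turn',np.round(Rot.from_matrix(R.T@G).as_rotvec(),3),'shift in goal axes',np.round(G.T@(np.array(p)-o['tcp_pos'])*1000,1),
     'tcp',np.round(o['tcp_pos'],4),'F',np.round(o['force'],1),'w',round(o['width'],4),'t',round(o['t'],2))
E
python3 - <<'E'
from h import *
np.set_printoptions(precision=4,suppress=True)
f=load('top0')
P=fit(f,[(245,122),(527,168),(495,360),(210,315)],.121,7,210,165)
print('plate',P,'edges',[np.linalg.norm(P[i]-P[i-1]) for i in range(4)],P.mean(0))
e=P[0]-P[1]+P[3]-P[2];print('plate y-dir deg',np.degrees(np.arctan2(e[1],e[0])))
FL=fit(f,[(60,413)],.115,7,210,165)[0];BL=fit(f,[(97,66)],.130,7,210,165)[0]
FR=fit(f,[(597,432)],.115,6,300,170)[0];BR=fit(f,[(622,130)],.130,6,300,170)[0]
print('ledge',FL,BL,FR,BR,np.linalg.norm(FL-FR),np.linalg.norm(BL-BR),np.linalg.norm((FL-BL)[:2]))
for a,b in((FL,FR),(BL,BR)):print(np.degrees(np.arctan2(*(a-b)[[1,0]])))
print('nut',fit(f,[(692,226)],.141,7,210,165))
E
```

```text
plate [[0.6062 0.2553 0.121 ]
 [0.5779 0.1079 0.121 ]
 [0.4777 0.1262 0.121 ]
 [0.505  0.2742 0.121 ]] edges [np.float64(0.102953443533823), np.float64(0.1500793747261108), np.float64(0.10192988782710886), np.float64(0.1504744837779333)] [0.5417 0.1909 0.121 ]
plate y-dir deg 79.34078626431314
ledge [0.4564 0.3537 0.115 ] [0.6364 0.3311 0.13  ] [ 0.3744 -0.3012  0.115 ] [ 0.5554 -0.3223  0.13  ] 0.6599917565173902 0.6583674956359644 0.1813960699487045
82.86008199633619
82.93512337875961
nut [[0.5425 0.022  0.141 ]]
```

```bash
cat >> h.py <<'E'
A=np.radians(-7.1);C=np.array([.5057,.0153])
def L(lx,ly,z): return [*(C+[lx*np.cos(A)-ly*np.sin(A),lx*np.sin(A)+ly*np.cos(A)]),z]
def where():
    p=robot.get_obs()['tcp_pos'][:2]-C; print('TCP in ledge mm',np.round([1000*(p[0]*np.cos(A)+p[1]*np.sin(A)),1000*(-p[0]*np.sin(A)+p[1]*np.cos(A))],1))
YX=np.radians(82.9); XX=A
E
python3 -c "
from h import *
goal(L(-.075,.179,.2),YX)"
```

```text
shift [-326.5  396.9   22.3] turn [ 0.     0.001 -0.101] shift in goal axes [-364.8  362.    21.8] tcp [0.1393 0.6089 0.2218] F [-0.1  0.3  0. ] w 0.087 t 0.1
```

```bash
python3 -m jog '[0,0,0,0,0,-0.101,1, -20,20,1,0,0,0,1, -20,20,1,0,0,0,1, -20,20,1,0,0,0,1, -20,20,1,0,0,0,1, -20,20,1,0,0,0,1, -20,20,1,0,0,0,1, -20,20,1,0,0,0,1, -20,20,1,0,0,0,1, -20,20,1,0,0,0,1, -20,20,1,0,0,0,1, -20,20,1,0,0,0,1, -20,20,1,0,0,0,1, -20,20,1,0,0,0,1, -20,20,1,0,0,0,1, -20,20,1,0,0,0,1, -20,20,1,0,0,0,1, -20,20,1,0,0,0,1, -4,2,3,0,0,0,1, 0,0,0,0,0,0,1]'
python3 -c "
from h import *
goal(L(-.075,.179,.118),YX);where()"
```

```text
t: 1.77
tcp_pos: [0.4368, 0.2236, 0.2019]
eef_rot: [0.751, 0.661, -0.001, 0.0]
force: [0.2, -0.1, -0.1]
width: 0.087
shift [-19.1  19.2  83.9] turn [-0.001  0.001 -0.004] shift in goal axes [-19.2  19.1  83.9] tcp [0.4368 0.2236 0.2019] F [ 0.2 -0.1 -0.1] w 0.087 t 1.77
TCP in ledge mm [-94.1 198.2]
```

```bash
python3 -m jog '[-19,19,0,0,0,-0.004,1, 0,0,20,0,0,0,1, 0,0,20,0,0,0,1, 0,0,20,0,0,0,1, 0,0,10,0,0,0,1, 0,0,0,0,0,0,1, 0,0,0,0,0,0,1]'
python3 -c "
from h import *
goal(L(-.075,.179,.118),YX);where()
f=grab('scene','s1');u,v=map(int,pix(f,L(0,.179,.12)));print(u,v)
c=f['color'][v-60:v+60,u-75:u+75,::-1];cv2.imwrite('pics/s1c.png',cv2.resize(c,None,fx=5,fy=5,interpolation=cv2.INTER_CUBIC))"
```

```text
t: 2.35
tcp_pos: [0.4523, 0.2052, 0.1328]
eef_rot: [0.748, 0.664, -0.0, -0.0]
force: [0.8, -0.9, 1.3]
width: 0.0869
shift [-2.9  1.5 14.8] turn [-0.001  0.     0.005] shift in goal axes [-2.9  1.5 14.8] tcp [0.4523 0.2052 0.1328] F [ 0.8 -0.9  1.3] w 0.0869 t 2.35
TCP in ledge mm [-76.5 181.9]
350 168
```

View pics/s1c.png

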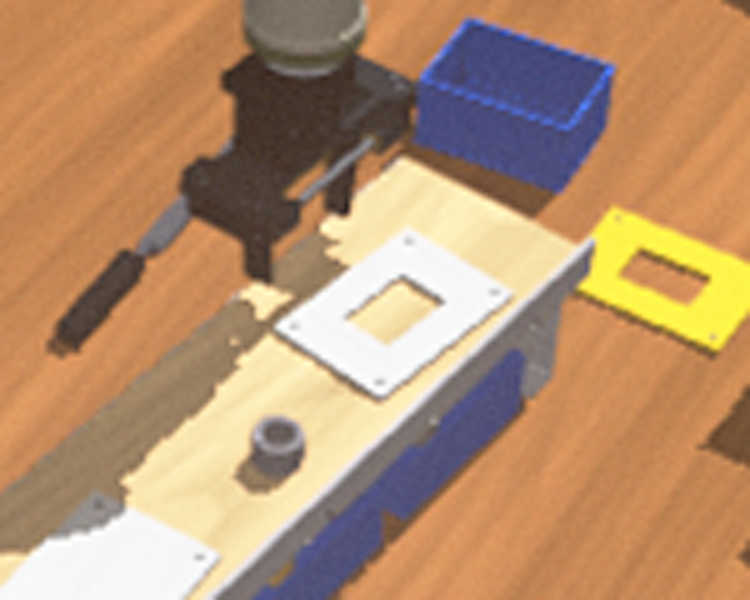

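The crop shows both fingertips, at (260,275) and (345,205), on the front side of the window plate, with the nut and the yellow look-alike well clear. I'll lower to about 3 mm above the ledge.

```bash
python3 -m jog '[-2,0,7,0,0,0,1, 0,0,5,0,0,0,1, 0,0,0,0,0,0,1, 0,0,0,0,0,0,1]'
python3 -c "
from h import *
goal(L(-.029,.179,.118),YX);where()"
```

```text
t: 2.73
tcp_pos: [0.4524, 0.2025, 0.1204]
eef_rot: [0.748, 0.663, -0.0, -0.0]
force: [0.3, 1.3, -0.1]
width: 0.0869
shift [-0.3 47.1  2.4] turn [-0.     0.     0.004] shift in goal axes [-0.1 47.1  2.4] tcp [0.4524 0.2025 0.1204] F [ 0.3  1.3 -0.1] w 0.0869 t 2.73
TCP in ledge mm [-76.1 179.1]
```

```bash
python3 -m jog '[0,0,2.5,0,0,0.004,1, 0,5,0,0,0,0,1, 0,5,0,0,0,0,1, 0,5,0,0,0,0,1, 0,4,0,0,0,0,1, 0,4,0,0,0,0,1, 0,4,0,0,0,0,1, 0,3,0,0,0,0,1, 0,3,0,0,0,0,1, 0,3,0,0,0,0,1, 0,3,0,0,0,0,1, 0,0,0,0,0,0,1]'
python3 -c "
from h import *
goal(L(-.029,.179,.118),YX);where()"
```

```text
t: 3.73
tcp_pos: [0.4917, 0.1976, 0.1181]
eef_rot: [0.75, 0.662, 0.0, 0.0]
force: [0.1, 0.4, 0.4]
width: 0.0872
shift [-0.2  7.4  0.1] turn [ 0. -0. -0.] shift in goal axes [-0.2  7.4  0.1] tcp [0.4917 0.1976 0.1181] F [0.1 0.4 0.4] w 0.0872 t 3.73
TCP in ledge mm [-36.4 179.2]
```

```bash
python3 -m jog '[0,2,0,0,0,0,1, 0,2,0,0,0,0,1, 0,1.5,0,0,0,0,1, 0,1,0,0,0,0,1, 0,0,0,0,0,0,1]'
python3 -c "
from h import *
goal(L(-.029,.179,.118),YX);where()
f=grab('top','t2');c=f['color'][165:250,210:310,::-1];cv2.imwrite('pics/t2c.png',cv2.resize(c,None,fx=7,fy=7,interpolation=cv2.INTER_CUBIC))
f=grab('scene','s2');u,v=map(int,pix(f,L(0,.179,.12)))
c=f['color'][v-60:v+60,u-75:u+75,::-1];cv2.imwrite('pics/s2c.png',cv2.resize(c,None,fx=5,fy=5,interpolation=cv2.INTER_CUBIC))"
```

```text
t: 4.15
tcp_pos: [0.4978, 0.1969, 0.118]
eef_rot: [0.75, 0.662, 0.0, 0.0]
force: [0.1, -0.1, 0.5]
width: 0.087
shift [-0.2  1.2  0. ] turn [ 0. -0.  0.] shift in goal axes [-0.2  1.2  0. ] tcp [0.4978 0.1969 0.118 ] F [ 0.1 -0.1  0.5] w 0.087 t 4.15
TCP in ledge mm [-30.2 179.2]
```

View pics/s2c.png

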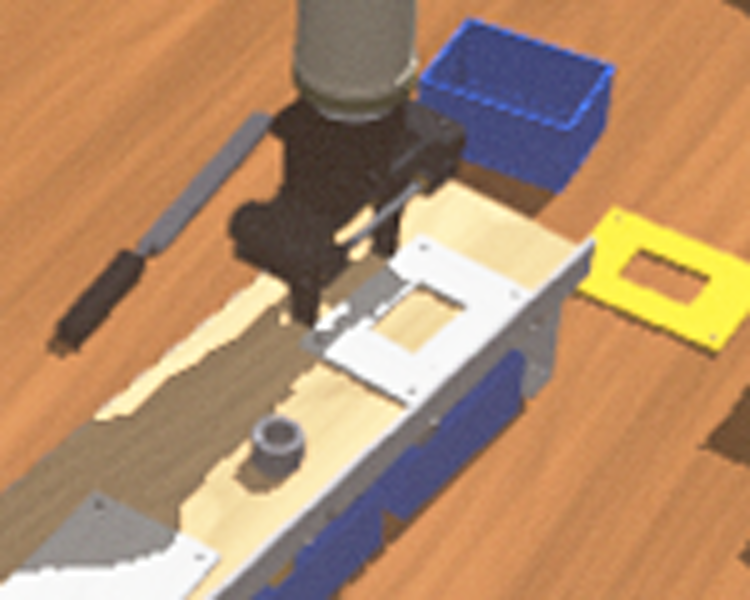

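The plate has moved and squared up: its back edge runs along the strip from (410,405) to (545,290), and the fingers sit at its front edge. I'll keep pushing in small steps until the force shows it seated on the strip.

```bash
python3 -m jog '[0,1.5,0,0,0,0,1, 0,1,0,0,0,0,1, 0,0,0,0,0,0,1]'; python3 -c "
from h import *
goal(L(-.029,.179,.118),YX);where()"
```

```text
t: 4.5
tcp_pos: [0.5002, 0.1966, 0.118]
eef_rot: [0.749, 0.662, -0.0, -0.0]
force: [0.2, 0.6, 0.4]
width: 0.0875
shift [-0.3 -1.1  0. ] turn [-0. -0.  0.] shift in goal axes [-0.3 -1.1  0. ] tcp [0.5002 0.1966 0.118 ] F [0.2 0.6 0.4] w 0.0875 t 4.5
TCP in ledge mm [-27.9 179.3]
```

```bash
python3 -m jog '[0,1,0,0,0,0,1, 0,1,0,0,0,0,1, 0,0,0,0,0,0,1]'; python3 -m jog '[0,1,0,0,0,0,1, 0,0,0,0,0,0,1]';python3 -c "
from h import *
goal(L(-.029,.179,.118),YX);where()"
```

```text
t: 4.75
tcp_pos: [0.5006, 0.1968, 0.1178]
eef_rot: [0.749, 0.662, -0.001, -0.001]
force: [-8.1, 1.0, 5.0]
width: 0.087
t: 4.92
tcp_pos: [0.5008, 0.1968, 0.1177]
eef_rot: [0.749, 0.662, -0.002, -0.002]
force: [-12.4, 0.8, 8.6]
width: 0.0872
shift [-0.5 -1.7 -0.3] turn [-0.005  0.001  0.001] shift in goal axes [-0.5 -1.7 -0.3] tcp [0.5008 0.1968 0.1177] F [-12.4   0.8   8.6] w 0.0872 t 4.92
TCP in ledge mm [-27.3 179.5]
```

Seated: about 12 N of reaction, with the TCP stopped at −27.3 mm in ledge x. I'll back off, raise, turn 90° and move to the plate's inner end.

```bash
python3 -m jog '[0,-6,0,0,0,0,1, 0,-8,0,0,0,0,1, 0,0,-25,0,0,0,1, 0,0,-30,0,0,0,1, 0,0,-10,0,0,0,1, 0,0,0,0,0,0,0.4]';python3 -c "
from h import *
goal(L(.031,.070,.18),XX);where();print(robot.get_obs()['joint_pos'])
f=grab('top','t3')
c=f['color'][165:250,210:310,::-1];cv2.imwrite('pics/t3c.png',cv2.resize(c,None,fx=7,fy=7,interpolation=cv2.INTER_CUBIC))"
```

```text
t: 5.42
tcp_pos: [0.4906, 0.1986, 0.1861]
eef_rot: [0.75, 0.662, 0.003, 0.0]
force: [-0.2, 0.4, -0.3]
width: 0.0849
shift [-110.1   68.6    6. ] turn [ 1.000e-03 -6.000e-03  1.571e+00] shift in goal axes [ 68.6 110.    6.1] tcp [0.4906 0.1986 0.1861] F [-0.2  0.4 -0.3] w 0.0849 t 5.42
TCP in ledge mm [-37.6 180. ]
[-0.77443261  0.1375346   0.33265385  1.7859834  -0.04833662  1.22025158
  1.01850036]
```

```bash
python3 -m jog '[-22,13.7,0,0,0,0,0.4, -22,13.7,0,0,0,0,0.4, -22,13.7,0,0,0,0,0.4, -22,13.7,0,0,0,0,0.4, -22,13.7,0,0,0,0,0.4, 0,0,0,0,0,0.121,0.4, 0,0,0,0,0,0.121,0.4, 0,0,0,0,0,0.121,0.4, 0,0,0,0,0,0.121,0.4, 0,0,0,0,0,0.121,0.4, 0,0,0,0,0,0.121,0.4, 0,0,0,0,0,0.121,0.4, 0,0,0,0,0,0.121,0.4, 0,0,0,0,0,0.121,0.4, 0,0,0,0,0,0.121,0.4, 0,0,0,0,0,0.121,0.4, 0,0,0,0,0,0.121,0.4, 0,0,0,0,0,0.119,0.4, 0,0,0,0,0,0,0.4]';python3 -c "
from h import *
goal(L(.031,.070,.118),XX);where()"
```

```text
t: 7.05
tcp_pos: [0.5429, 0.0802, 0.1816]
eef_rot: [0.998, -0.065, -0.001, 0.0]
force: [-0.2, 0.1, 1.0]
width: 0.035
shift [ 2.2 -1.1 63.6] turn [ 0.001  0.001 -0.006] shift in goal axes [ 2.1 -1.  63.6] tcp [0.5429 0.0802 0.1816] F [-0.2  0.1  1. ] w 0.035 t 7.05
TCP in ledge mm [28.9 69. ]
```

```bash
python3 -m jog '[2,-1,15,0,0,-0.006,0.4, 0,0,20,0,0,0,0.4, 0,0,15,0,0,0,0.4, 0,0,8,0,0,0,0.4, 0,0,3,0,0,0,0.4, 0,0,1,0,0,0,0.4, 0,0,0,0,0,0,0.4, 0,0,0,0,0,0,0.4]';python3 -c "
from h import *
goal(L(.031,.0945,.118),XX);where()
f=grab('scene','s4');u,v=map(int,pix(f,L(0.02,.15,.12)))
c=f['color'][v-60:v+60,u-75:u+75,::-1];cv2.imwrite('pics/s4c.png',cv2.resize(c,None,fx=5,fy=5,interpolation=cv2.INTER_CUBIC))"
```

```text
t: 7.72
tcp_pos: [0.5462, 0.0811, 0.1218]
eef_rot: [0.998, -0.059, 0.001, -0.0]
force: [0.0, -0.6, 0.6]
width: 0.0348
shift [ -0.9 -24.2   3.8] turn [-0.001 -0.001  0.006] shift in goal axes [ -1.1 -24.2   3.8] tcp [0.5462 0.0811 0.1218] F [ 0.  -0.6  0.6] w 0.0348 t 7.72
TCP in ledge mm [32.1 70.3]
```

View pics/s4c.png

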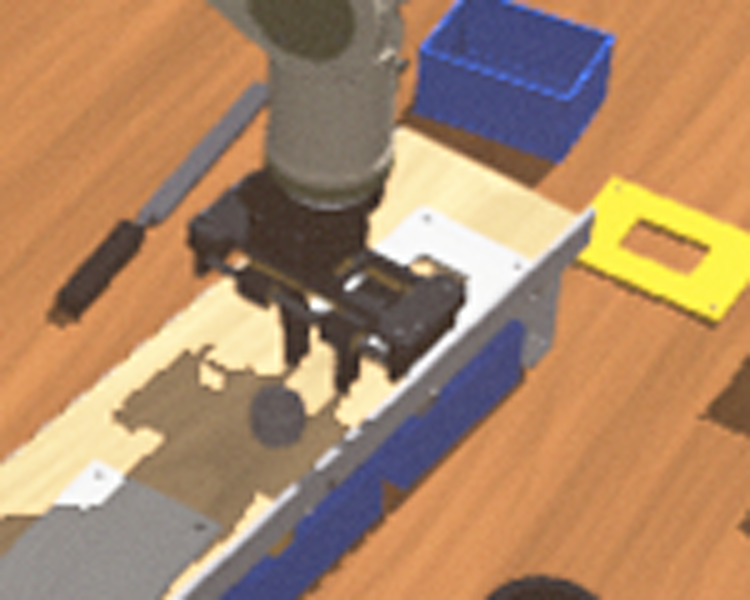

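The crop shows both fingers, at (295,360) and (345,385), between the nut (280,415) and the plate's inner end. The plate is flush on the strip. I'll push along the strip (tool −y).

```bash
python3 -m jog '[-1,0,3.8,0,0,0.006,0.4, 0,-4,0,0,0,0,0.4, 0,-5,0,0,0,0,0.4, 0,-5,0,0,0,0,0.4, 0,-5,0,0,0,0,0.4, 0,-5,0,0,0,0,0.4, 0,-5,0,0,0,0,0.4, 0,-6,0,0,0,0,0.4, 0,-6,0,0,0,0,0.4, 0,-6,0,0,0,0,0.4, 0,-6,0,0,0,0,0.4, 0,-6,0,0,0,0,0.4, 0,-6,0,0,0,0,0.4, 0,-6,0,0,0,0,0.4, 0,-6,0,0,0,0,0.4, 0,-6,0,0,0,0,0.4, 0,-6,0,0,0,0,0.4, 0,-5,0,0,0,0,0.4, 0,-3,0,0,0,0,0.4, 0,0,0,0,0,0,0.4]';python3 -c "
from h import *
goal(L(.031,.2105,.118),XX);where()"
```

```text
t: 9.43
tcp_pos: [0.5567, 0.1784, 0.1172]
eef_rot: [0.998, -0.061, -0.0, -0.0]
force: [1.2, -0.3, -0.0]
width: 0.0347
shift [  0.6 -42.3  -0.8] turn [-0.     0.     0.001] shift in goal axes [  0.6 -42.3  -0.8] tcp [0.5567 0.1784 0.1172] F [ 1.2 -0.3 -0. ] w 0.0347 t 9.43
TCP in ledge mm [ 30.4 168.2]
```

```bash
python3 -m jog '[0.4,-4,-0.6,0,0,0,0.4, 0,-5,0,0,0,0,0.4, 0,-5,0,0,0,0,0.4, 0,-5,0,0,0,0,0.4, 0,-4,0,0,0,0,0.4, 0,-3,0,0,0,0,0.4, 0,-2,0,0,0,0,0.4, 0,-2,0,0,0,0,0.4, 0,-1,0,0,0,0,0.4, 0,0,0,0,0,0,0.4]';python3 -c "
from h import *
goal(L(.031,.2105,.118),XX);where()
f=grab('top','t5');c=f['color'][150:250,190:310,::-1]
cv2.imwrite('pics/t5c.png',cv2.resize(c,None,fx=6,fy=6,interpolation=cv2.INTER_CUBIC))"
```

```text
t: 10.27
tcp_pos: [0.561, 0.2084, 0.1178]
eef_rot: [0.998, -0.062, 0.0, -0.0]
force: [-1.7, 0.1, -0.1]
width: 0.0348
shift [  0.  -12.   -0.2] turn [-0. -0.  0.] shift in goal axes [  0.  -12.   -0.2] tcp [0.561  0.2084 0.1178] F [-1.7  0.1 -0.1] w 0.0348 t 10.27
TCP in ledge mm [ 31.  198.5]
```

View pics/t5c.png

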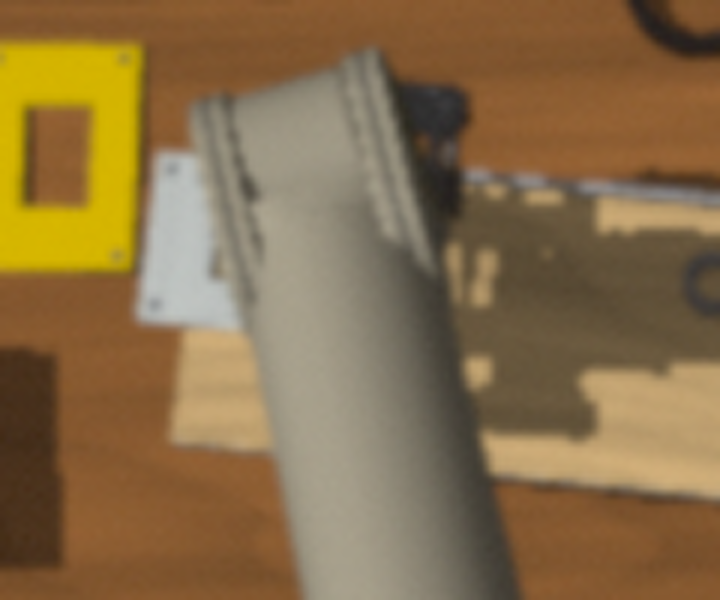

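```bash
cat >> h.py <<'E'
def led(P): d=np.atleast_2d(P)[:,:2]-C; return np.round(1000*np.c_[d@[np.cos(A),np.sin(A)],d@[-np.sin(A),np.cos(A)]],1)
E
python3 -c "
from h import *
f=load('t5')
print('plate lead corners',led(fit(f,[(154,151),(134,322)],.121,6,190,150)))
print('ledge front-left',led(fit(f,[(169,443)],.115,6,190,150)))"
```

```text
plate lead corners [[ 86.4 361.2]
 [-19.6 360.2]]
ledge front-left [[-90.3 331.2]]
```

The leading edge is at (154,151)–(134,322). It is square to the strip, flush (86.4 mm against 86), and about 30 mm past the end, so I'll push 10 mm more and then withdraw.

```bash
python3 -m jog '[0,-2.5,0,0,0,0,0.4, 0,-2.5,0,0,0,0,0.4, 0,-2,0,0,0,0,0.4, 0,-1.5,0,0,0,0,0.4, 0,-1,0,0,0,0,0.4, 0,0,0,0,0,0,0.4, 0,0,0,0,0,0,0.4]';python3 -c "
from h import *
goal(L(.031,.208,.118),XX);where()
f=grab('top','t6');c=f['color'][150:250,190:310,::-1]
cv2.imwrite('pics/t6c.png',cv2.resize(c,None,fx=6,fy=6,interpolation=cv2.INTER_CUBIC))"
```

```text
t: 10.9
tcp_pos: [0.5621, 0.2178, 0.1179]
eef_rot: [0.998, -0.062, 0.0, -0.0]
force: [0.1, 0.2, -0.6]
width: 0.0348
shift [ 0.1 -0.  -0.1] turn [-0. -0.  0.] shift in goal axes [ 0.1 -0.  -0.1] tcp [0.5621 0.2178 0.1179] F [ 0.1  0.2 -0.6] w 0.0348 t 10.9
TCP in ledge mm [ 30.9 208. ]
```

```bash
python3 -m jog '[0,4,0,0,0,0,0.4, 0,8,0,0,0,0,0.4, 0,3,-15,0,0,0,0.4, 0,0,-30,0,0,0,0.4, 0,0,-30,0,0,0,0.4, 0,0,-25,0,0,0,0.4, 0,25,0,0,0,0,0.4, 0,30,0,0,0,0,0.4, 0,30,0,0,0,0,0.4, 0,30,0,0,0,0,0.4, 0,30,0,0,0,0,0.4, 0,30,0,0,0,0,0.4, 0,30,0,0,0,0,0.4, 0,20,0,0,0,0,0.4, 0,0,0,0,0,0,0.4]';python3 -c "
from h import *
f=grab('top','t7');c=f['color'][150:250,190:310,::-1]
cv2.imwrite('pics/t7c.png',cv2.resize(c,None,fx=6,fy=6,interpolation=cv2.INTER_CUBIC))
grab('scene','s7')"
```

```text
t: 12.2
tcp_pos: [0.5314, -0.0267, 0.2182]
eef_rot: [0.998, -0.066, 0.0, 0.0]
force: [-0.5, -1.8, -0.4]
width: 0.0351
```

View pics/t7c.png

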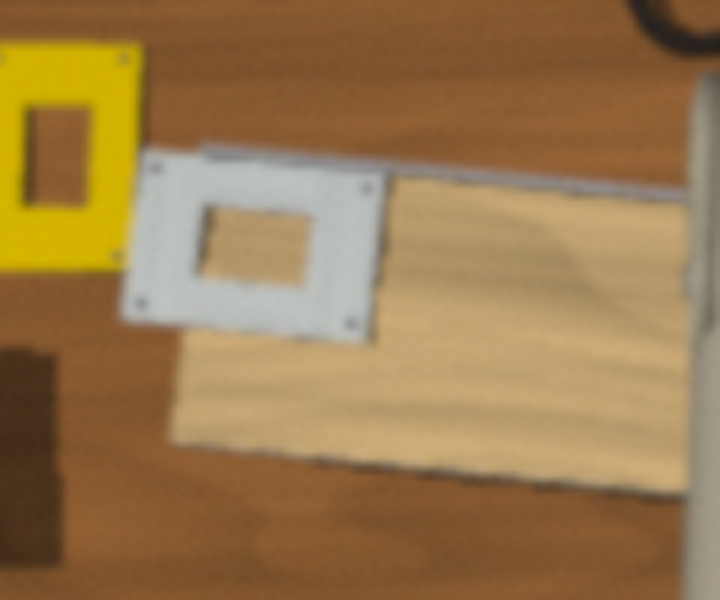

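View pics/s7.png

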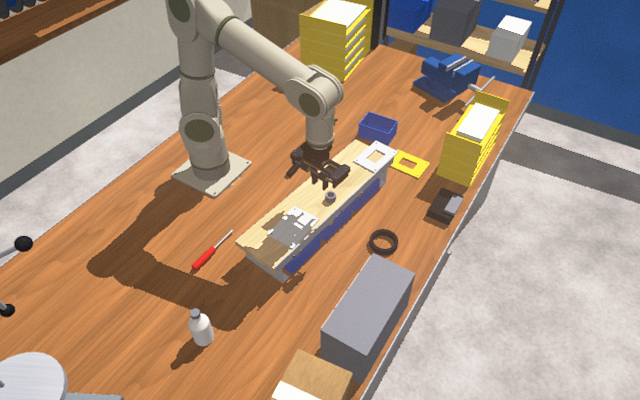

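```bash
python3 -c "
from h import *
f=load('t7');P=led(fit(f,[(141,149),(388,173),(371,343),(119,321)],.121,6,190,150));print(P)
e=(P[0]-P[1]+P[3]-P[2]);print('plate angle vs strip deg',np.degrees(np.arctan2(-e[0],e[1])))
print('ledge end',led(fit(f,[(169,443)],.115,6,190,150)),led(fit(f,[(201,143)],.13,6,190,150)))
a=load('scene0')['color'].astype(int);b=load('s7')['color'].astype(int)
print('nut shift: scene0 vs s7', [cv2.phaseCorrelate(np.float32(a[y-9:y+9,x-9:x+9].mean(2)),np.float32(b[y-9:y+9,x-9:x+9].mean(2))) for x,y in((330,197),(410,163))])"
```

```text
[[ 86.8 369.3]
 [ 86.7 216.7]
 [-18.2 215. ]
 [-19.8 369.4]]
plate angle vs strip deg 0.2799445777533748
ledge end [[-90.3 331.2]] [[ 92.7 331.1]]
nut shift: scene0 vs s7 [((-0.04418774947703241, -0.16133408916962466), 0.9503656375555345), ((-0.025527917741767325, -0.15275838693652233), 0.9799095156752033)]
```

```bash
python3 -c "
from h import *
print(order.sign_off())"
```

```text
the job is handed in; nothing more can be done
None
```

The windowed aluminium plate is flush against the steel strip and stands about 38 mm out past the left (+y) end of the ledge. I handed the job in with the hand raised clear, at about 12 s of the 58 s allowed.

I pushed it square against the strip with the two open fingertips, which seated at about 12 N. Then I slid it along the strip with two fingertips on its inner end, never lifting it.

**Last checks, from the top picture:**
- **Flush:** the back corners read 86.7 and 86.8 mm in ledge x, against 86 mm for the strip face. The plate is about 0.3° off the strip by my corner readings, which is within reading error.
- **Overhang:** the leading edge reads 369.3 mm and the ledge end about 331 mm, so 38 mm. The plate's length reads about 3 mm too long in the same picture, so the true figure may be 37 mm.
- **Other things:** the nut and the yellow look-alike show no shift between the first and last scene pictures. I saw no change in the other things in the final scene picture, but I did not measure them. The plain plate was partly in shadow and the arm hid the file in that picture. The hand passed over the plain plate's side of the ledge only while raised, with the fingertips about 0.1 m above it.

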